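Put the billiard case away behind the lift-up door

TASK

Put the navy ball case away in the counter-top cabinet: raise the cabinet's teal lift-up door until its stay locks and the door stays up on its own, then slide the case in until it sits flat against the back wall. Then press the red release and lower the door gently until it is fully shut, with the case still at the back, the red release back up and the other things on the bench left alone.

Things in the scene. Friction and masses are not known exactly. Their poses are not given: they have to be found in the camera images.
- cabinet: Fixed white cabinet, 260 mm wide, 240 high, no floor (things slide in over the bench). Origin: on the bench under its middle; -x points out of the front, y along the width, z up. Side walls 12 mm, outer faces at y +-130; front edges at x -131 from the bench to z 48, then sloping back to the hinge. Back wall's inner face at x +118. Top panel x 30 to 130. Stay on the -y side, out to y -175.
- door (a joint): Teal lift-up door, rad: 0 = shut (then 40 degrees off vertical, lower edge 48 mm above the bench), grows as it swings out and up. Panel 250 mm from hinge to edge, 260 wide, 12 thick. 1 to 3 N up at the bar raises it. The stay catches at 1.05 (end stop 1.17; raise it past 1.12): let go, it stays. Unlocked it sinks slowly and stalls at 0 to 0.3; push the bar lightly down to shut it and it stays.
- door_hinge (a point): Point on the door's hinge axis (240 mm above the bench, at cabinet x 30 mm; the axis runs along the cabinet's y), 40 mm outside the cabinet's -y side wall, level with point door_bar along the axis.
- door_bar (a point): Point on the axis of the door's round steel pull bar (14 mm diameter, along the cabinet's y, 30 mm off the door near its lower edge), 40 mm outside the -y side wall, where the bar projects freely and ends 27 mm further out. Moves with the door on a circle of 234 mm about door_hinge; door shut: 172 mm in front of the hinge (cabinet -x) and 158 mm below it.
- release (a joint): Travel in m of the stay's red push cap: 0 = up (sprung), 0.014 = fully down. Pressed 0.010 or more it frees the locked door; hold it until the door is below about 0.75 or it may catch again. 2.5 N at the start of the press, 7 N at the end. It also dips and pops up by itself as the door passes the catch going up.
- release_top (a point): Middle of the flat top of the red push cap, 34 x 34 mm, 272 mm above the bench, on the outside of the cabinet's -y wall beside the top panel (cabinet x 47, y -152 mm). Pressed straight down.
- case: Navy hard case with steel corners, 190 mm long (x), 120 mm wide (y), 85 mm high, about 0.4 kg, loose on the bench in front of the cabinet; its +x end points roughly at the cabinet. Origin: centre of its underside. Home, its +x end touches the cabinet's back wall, so its origin is at cabinet x = +23 mm.
- mug: Bystander: white mug, 84 mm diameter, 95 mm high, handle at its +y. Origin: centre of its underside.
- tin: Bystander: dark wooden chalk box, 100 x 70 x 36 mm. Origin: centre of its underside.
- bat: Bystander: red table-tennis bat lying flat, blade 150 mm diameter and 12 mm thick, handle 22 mm thick out to 165 mm at its -x. Origin: centre of the blade's underside.
Mind the look-alikes: they are no part of the job. Of the things that look like the case, take the one that is nearest to the robot's base at the start.

How it is judged (in metres and radians):
On the way, in this order (a step that is already met when the one before it is completed fails the run):
1. the door is up on its stay, at rest, with the robot off the cabinet (value of joint door above 1 rad and contact force between each of the arm, the fingers and cabinet below 0.2 N and velocity of joint door above -0.05 rad/s), for 0.2 s.
2. the case is home against the back wall, with the door still up (value of joint door above 1 rad and x of case in the frame of cabinet above 0.008 m and angle between the x axis of case and the x axis of cabinet, either way round below 0.15 rad), for 0.2 s.
3. the red release has been pressed, with the door still up (value of joint release above 0.006 m and value of joint door above 0.6 rad).
At the end, for the whole second after the job is handed in: The door is shut (angle under 0.04 rad) and at rest, the red release is up (within 2 mm), and the case stands flat inside the cabinet with its far end within 15 mm of the back wall, squared to it within 0.15 rad, at rest (value of joint door below 0.04 rad and velocity of joint door above -0.05 rad/s and value of joint release below 0.002 m and x of case in the frame of cabinet between 0.008 and 0.03 m and y of case in the frame of cabinet between -0.08 and 0.08 m and angle between the x axis of case and the x axis of cabinet, either way round below 0.15 rad and angle between case's own z axis and vertical below 0.05 rad and linear speed of case below 0.02 m/s); the robot touches nothing.
It fails at once if the door is slammed (swings down faster than 1.8 rad/s) (velocity of joint door below -1.8 rad/s).
It fails at once if the mug is moved more than 30 mm or knocked over (distance of mug from where it was at the start of the episode above 0.03 m or angle between mug's own z axis and vertical above 0.4 rad).
It fails at once if the chalk box is moved more than 30 mm (distance of tin from where it was at the start of the episode above 0.03 m).
It fails at once if the bat is moved more than 30 mm (distance of bat from where it was at the start of the episode above 0.03 m).
It also fails if it takes over 72 s, if anything falls off the work surface, if the arm or the gripper's body presses on something with over 40 N, if the wrist force passes 120 N, or if a joint passes its speed limit or range.

ROBOT

A 6-joint arm with a two-finger parallel gripper is mounted at the origin on the work surface. World frame = base frame: x ahead of the robot, y to its left, z up, the work surface at z = 0. Lengths are in mm, angles in degrees, forces in N, time in s.
With the tool pointing down it reaches from about 350 to 850 mm from the base axis. Payload 8.1 kg.
Tool frame: the origin (TCP) lies at the very end of the fingers, on their centre line; the grasp point (between the pads) lies 19 mm behind it (r.grip_point_offset is the distance from the TCP to the grasp point, in mm); z points along the fingers, y is the line along which they close (so a half turn about z gives the same grasp; the last joint's range is limited). The gripper opens to 85 mm and grips with 20 to 120 N. Pads are 22 mm wide; open, the fingers measure 114 mm over their backs; the gripper's body (76 mm by 85 mm) begins 54 mm behind the grasp point. The pads swing forward as they close: fully open they stand 13 mm farther back than shut.
Start: joints at [66.956, 7.471, 85.268, -0, 87.261, -4.893], TCP at [186.895, 570.154, 202.092] pointing down, gripper open.
Joint ranges: [-169.43, 169.43], [-51.17, 129.36], [1.28, 143.12], [-76.62, 256.62], [0, 156.53], [-152.29, 152.29]. Speed limits (degrees/s): [136.94, 136.94, 159.86, 180, 180, 180].

INTERFACE

Orientations are given as [roll, pitch, yaw] about the fixed x, y, z axes, in that order (R = Rz(yaw) Ry(pitch) Rx(roll)).
In Python, from bench import status, eyes, r gives the robot as it stands.
- The arm moves only by the shell command python3 -m handwheel 'ROWS' [FORCE]. ROWS is a JSON object whose one key "series" holds a list that holds one entry, the list of rows, each a list of 7 numbers: the shift along the tool's x, y, z in cm, then the turn, a rotation vector about the tool's x, y, z in rad, then the opening, from 0 (shut) to 1 (fully open). In form: {"series": [[[tx, ty, tz, rx, ry, rz, claw], ...]]}. A call has 1 to 12 rows; each row is the pose to reach, as a shift and turn from the pose commanded when the call began, along the tool's axes at that moment; what a row does not reach only later rows make up. A row lasts 1/8 s, in which the tool goes at most 62.5 mm and 10.7 degrees, less where a joint would pass 70% of its speed; a pose out of reach is approached as far as the arm can. A call with a gripper value outside its range is refused whole. The fingers move at their own pace and stop on an object; FORCE is the grip in N (left out, the last holds). Time passes only in rows, so rows that repeat a pose let the fingers close. It gives the time, the measured TCP pose, the force, the opening and the grip force at its end, in the units of the state.
- status.sense(): the state, without advancing time (a new reading comes with each control period).
- eyes.snapshot(name): name is "scene" or "top"; returns a dict with "img" (420x560x3 uint8, red, green, blue), "mtx" (3x3 intrinsics, pixels), "R" (3x3) and "t" (3): a world point X has camera coordinates R X + t. Camera axes: x right, y down, z forward; pixel columns grow to the right and rows downward; lengths in mm; the calibration is good to about 2 mm. A picture is of the moment at which its call begins. There is no depth.
- r.hand_in(): hands the job in; it is judged then, once.
The state is a dict: "time": time; "joint_pos": joint angles; "qd": joint speeds; "joint_efforts": joint torques, N m; "tool_pos": TCP position; "tcp_rot": TCP orientation; "ft_force": force on the tool from outside, world axes, zero at the start; "wrist_torque": the same for the moment, N m; "finger_gap": finger opening in mm; "grip_force": force on a finger pad.
Only numpy, scipy, OpenCV 4.12 (cv2) and the standard library are available. Lean on these libraries where they do the work, as an engineer would, in place of code of your own. Each camera call takes 0.05 s, during which the arm holds its last target. There are 200 camera calls.

## Working session

There is one attempt and no reset: what is moved stays moved. The work goes in short steps, Python scripts to look and compute and a shell command to move; the robot and the scene stay as the last step left them, time stands still between calls to the robot, and variables do not carry over. Pictures are saved under pics/ and viewed, at most 10 in all, crops included, and the job is handed in when it is done.

```bash
mkdir -p pics; ls; python3 - <<'E'
from bench import status, eyes, r
import cv2, numpy as np
for n in ("scene","top"):
    s=eyes.snapshot(n); cv2.imwrite(f"pics/{n}0.png",s["img"][:,:,::-1]); np.savez(f"{n}0.npz",**s)
    print(n,s["mtx"].round(1).tolist(),s["R"].round(3).tolist(),s["t"].round(0).tolist())
print(status.sense())
E
```

```text
pics
scene [[517.0, 0.0, 274.8], [0.0, 517.0, 215.2], [0.0, 0.0, 1.0]] [[-0.057, 0.998, -0.006], [0.852, 0.045, -0.522], [-0.521, -0.034, -0.853]] [-116.0, -369.0, 1912.0]
top [[535.3, 0.0, 277.9], [0.0, 535.3, 215.0], [0.0, 0.0, 1.0]] [[0.013, -1.0, -0.002], [-0.986, -0.013, -0.165], [0.165, 0.004, -0.986]] [124.0, 575.0, 1501.0]
{'time': 0.1, 'joint_pos': array([ 6.69557288e+01,  7.51228108e+00,  8.53242471e+01,  2.21443603e-03,
        8.72619655e+01, -4.89299849e+00]), 'qd': array([-0.00448156, -0.05875463, -0.07118969, -0.02516203,  0.04510309,
       -0.04205066]), 'joint_efforts': array([ 8.93258384e-04, -5.70944095e+01, -5.01947522e+01, -2.61433579e-04,
        7.86191085e-03, -5.54513508e-05]), 'tool_pos': array([186.66128434, 569.64063838, 201.12216957]), 'tcp_rot': array([-1.79902054e+02, -1.06046937e-02,  1.61848611e+02]), 'ft_force': array([ 0.84236198,  0.40015146, -1.10879786]), 'wrist_torque': array([-0.02515968,  0.05607863, -0.02777004]), 'grip_force': 0.0, 'finger_gap': 85.44291401845396}
```

View pics/scene0.png

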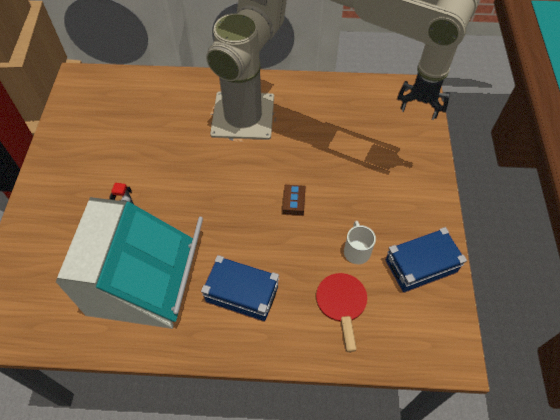

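View pics/top0.png

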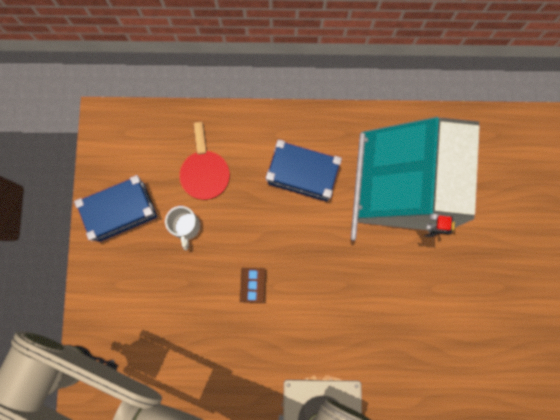

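The case look-alikes are A at top (305,170) / scene (241,287) and B at top (115,208) / scene (425,259). The base is at top (320,405), so A is nearer. It also lies in front of the cabinet, as the description says. I'll confirm this in enlarged crops.

```bash
python3 - <<'E'
import cv2
a=cv2.imread("pics/top0.png")[105:255,255:485]; b=cv2.imread("pics/scene0.png")[175:330,60:285]
for n,i,s in(("topc",a,3.4),("scenec",b,3.5)): cv2.imwrite(f"pics/{n}.png",cv2.resize(i,None,fx=s,fy=s,interpolation=cv2.INTER_CUBIC))
E
```

```text
(no output)
```

View pics/topc.png

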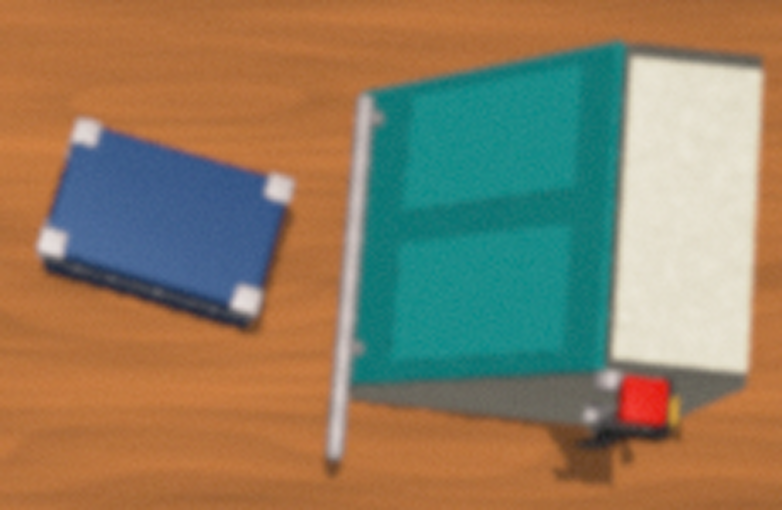

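View pics/scenec.png

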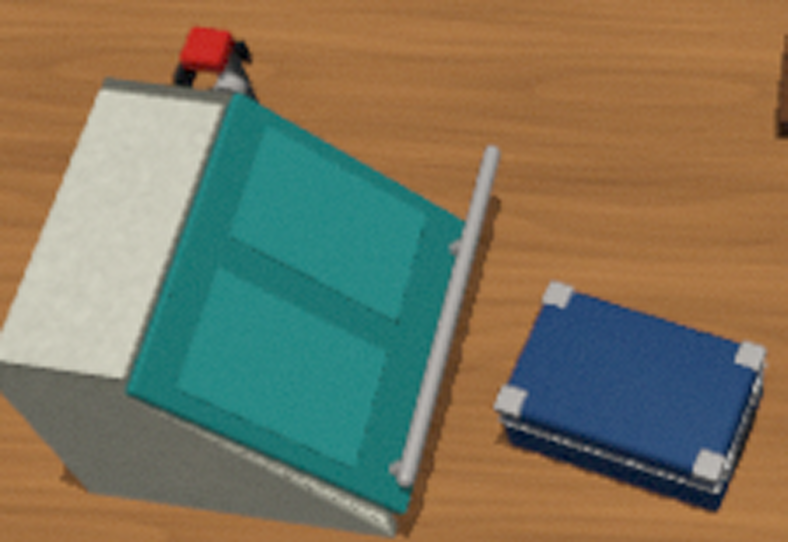

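Case A is confirmed: navy with steel corners, with its top corners in the top crop at about (78,117), (293,178), (256,315) and (38,255). Next I'll fit the poses.

```bash
cat > fit.py <<'E'
import numpy as np
from scipy.optimize import least_squares
C={n:dict(np.load(f"{n}0.npz")) for n in("top","scene")}
def proj(c,X):
    p=C[c]["R"]@X+C[c]["t"]; p=C[c]["mtx"]@p; return p[:2]/p[2]
def full(c,px): return np.array(px)/3.4+[255,105] if c=="top" else np.array(px)/3.5+[60,175]
def W(p,b):
    c,s=np.cos(p[2]),np.sin(p[2]); return np.array([p[0]+c*b[0]-s*b[1],p[1]+s*b[0]+c*b[1],b[2]])
def fit(obs,x0):
    f=lambda p:np.concatenate([proj(c,W(p,b))-full(c,px) for c,b,px in obs])
    s=least_squares(f,x0,x_scale=[100,100,1],loss="soft_l1"); print(s.x[:2].round(1),np.degrees(s.x[2]).round(2)); print(f(s.x).reshape(-1,2).round(1).tolist()); return s.x
E
python3 - <<'E'
from fit import *
cab=fit([("top",(130,130,240),(763,60)),("top",(130,-130,240),(747,378)),("top",(47,-152,272),(645,402)),("top",(-142,-197,82),(332,465)),
("scene",(130,-130,240),(105,80)),("scene",(130,130,240),(0,360)),("scene",(47,-152,272),(207,48)),("scene",(-142,-197,82),(491,150))],[600,-300,-1.57])
a,b,h=95,60,85
case=fit([("top",(a,b,h),(293,178)),("top",(-a,b,h),(78,117)),("top",(-a,-b,h),(38,255)),("top",(a,-b,h),(256,315)),
("scene",(a,-b,h),(548,282)),("scene",(-a,-b,h),(766,346)),("scene",(-a,b,h),(718,475)),("scene",(a,b,h),(496,410))],[600,100,-1.57])
for n,b in dict(hinge=(30,-170,240),bar=(-142,-170,82),rel=(47,-152,272),home=(23,0,0)).items(): print(n,W(cab,b).round(1))
np.savez("poses.npz",cab=cab,case=case)
# others: ray at given height, full-image px (top)
def ray(c,px,z):
    d=C[c]["R"].T@np.linalg.inv(C[c]["mtx"])@[*px,1]; o=-C[c]["R"].T@C[c]["t"]; return (o+d*(z-o[2])/d[2]).round(0)
print("mug",ray("top",(181,220),95),"tin",ray("top",(253,285),36),"bat",ray("top",(204,176),12),"B",ray("top",(114,206),85))
E
```

```text
[ 678.  -247.2] -95.55
[[-0.7, -1.2], [-0.9, 3.3], [-0.4, -0.7], [2.7, -0.5], [1.1, -2.3], [-3.4, 2.4], [0.1, -2.5], [-1.0, -0.7]]
[705.4  59. ] -104.93
[[-0.0, -0.5], [-0.4, 0.3], [-0.0, -1.4], [0.2, -1.4], [0.4, -0.8], [-0.2, -0.8], [0.1, 0.1], [-0.4, -1.2]]
hinge [ 505.8 -260.6  240. ]
bar [522.5 -89.4  82. ]
rel [ 522.1 -279.3  272. ]
home [ 675.7 -270.1    0. ]
mug [548. 403.  95.] tin [372. 200.  36.] bat [695. 355.  12.] B [587. 596.  85.]
```

```bash
python3 - <<'E'
from fit import *
T=[("top",(47,-152,272),(645,402)),("top",(-142,-197,82),(332,463)),("scene",(47,-152,272),(207,48)),("scene",(-142,-197,82),(491,150))]
for yf in (120,125,130):
    cab=fit(T+[("top",(-142,yf,82),(366,97)),("scene",(-142,yf,82),(405,483))],[678,-247,-1.66])
# individual triangulation
for b,p,q in(("cap",(645,402),(207,48)),("barend",(332,463),(491,150)),("panel-",(747,375),(105,80)),("panel+",(763,58),(0,360))):
    s=least_squares(lambda X:np.r_[proj("top",X)-full("top",p),proj("scene",X)-full("scene",q)],[600,-200,100]); print(b,s.x.round(1),s.fun.round(1))
E
```

```text
[ 679.2 -242.8] -94.73
[[-1.3, -1.4], [2.1, 0.4], [0.8, -2.0], [-0.4, -1.0], [-0.1, -0.0], [-0.4, 1.4]]
[ 677.5 -242.6] -94.52
[[-1.2, -0.8], [2.2, 1.2], [0.8, -2.5], [-0.4, -1.6], [-0.2, -0.9], [-0.4, 2.3]]
[ 676.8 -242.3] -94.33
[[-1.1, -0.5], [2.3, 1.7], [0.7, -2.6], [-0.5, -2.0], [-0.4, -2.2], [-0.5, 3.7]]
cap [ 522.2 -283.6  259.7] [-0.2  0.  -0.3 -0. ]
barend [496.3 -81.7  79.1] [ 0.7 -0.1  0.8  0. ]
panel- [ 545.9 -364.8  243.4] [-0.3  0.1 -0.4 -0. ]
panel+ [ 790.  -383.8  246.3] [-1.8  0.3 -1.7 -0.3]
```

```bash
cat > h.py <<'E'
import numpy as np, sys
from scipy.spatial.transform import Rotation as Ro
from bench import status
O=np.array([679,-243.]);Y=np.radians(-94.6)
ex=np.array([np.cos(Y),np.sin(Y),0]);ey=np.array([-np.sin(Y),np.cos(Y),0])
def cab(x,y,z): return np.array([O[0],O[1],0])+x*ex+y*ey+[0,0,z]
def bar(q,y=-178):
    a=np.arctan2(-158,172)+q; return cab(30-233.6*np.cos(a),y,240+233.6*np.sin(a))
def tool(z,y):  # columns
    z=z/np.linalg.norm(z); y=y-z*(y@z); y/=np.linalg.norm(y); return np.c_[np.cross(y,z),y,z]
def rows(targets):
    s=status.sense(); R0=Ro.from_euler("xyz",s["tcp_rot"],degrees=True).as_matrix()
    for p,R in targets:
        v=R0.T@(p-s["tool_pos"])/10; w=Ro.from_matrix(R0.T@(R0 if R is None else R)).as_rotvec()
        print(v.round(2).tolist(),w.round(3).tolist())
DOWN=np.array([0,0,-1.])
E
python3 - <<'E'
from h import *
p=bar(0);R=tool(DOWN,-ex*-1)
print(p,bar(1.16)); rows([([p[0],p[1],180],R),(p-[0,0,19],R)])
E
```

```text
[512.96425684 -87.14905494  81.96964727] [516.29646365 -45.73361962 334.61266122]
[-51.47, -52.24, 2.19] [-0.001, 0.002, 2.905]
[-51.47, -52.22, 13.9] [-0.001, 0.002, 2.905]
```

```bash
python3 -m handwheel '{"series": [[[-51.5,-52.2,2.2,0,0,-0.237,1],[-51.5,-52.2,2.2,0,0,-0.237,1],[-51.5,-52.2,2.2,0,0,-0.237,1],[-51.5,-52.2,2.2,0,0,-0.237,1],[-51.5,-52.2,2.2,0,0,-0.237,1],[-51.5,-52.2,2.2,0,0,-0.237,1],[-51.5,-52.2,2.2,0,0,-0.237,1],[-51.5,-52.2,2.2,0,0,-0.237,1],[-51.5,-52.2,2.2,0,0,-0.237,1],[-51.5,-52.2,2.2,0,0,-0.237,1],[-51.5,-52.2,2.2,0,0,-0.237,1],[-51.5,-52.2,2.2,0,0,-0.237,1]]]}' 20
python3 - <<'E'
from h import *
from bench import eyes
import cv2
R=tool(DOWN,-ex)
rows([([*bar(0)[:2],180],R),(bar(0)-[0,0,19],R)])
i=eyes.snapshot("top")["img"][130:290,300:500,::-1]
cv2.imwrite("pics/t1.png",cv2.resize(i,None,fx=3.5,fy=3.5,interpolation=cv2.INTER_CUBIC))
E
```

```text
time: 1.6
tool_pos: [514.0, -88.9, 179.5]
tcp_rot: [-180.0, -0.0, 175.3]
ft_force: [1.0, -0.0, 0.4]
finger_gap: 85.3
grip_force: 0.0
[0.12, 0.16, -0.05] [-0.0, -0.001, -0.001]
[0.11, 0.16, 11.66] [-0.0, -0.001, -0.001]
```

```bash
python3 -m handwheel '{"series": [[[0.1,0.2,5.5,0,0,0,1],[0.1,0.2,9.5,0,0,0,1],[0.1,0.2,11.7,0,0,0,1],[0.1,0.2,11.7,0,0,0,0],[0.1,0.2,11.7,0,0,0,0],[0.1,0.2,11.7,0,0,0,0],[0.1,0.2,11.7,0,0,0,0],[0.1,0.2,11.7,0,0,0,0],[0.1,0.2,11.7,0,0,0,0],[0.1,0.2,11.7,0,0,0,0]]]}' 20
python3 - <<'E'
from h import *
R=tool(DOWN,-ex); print(bar(0)-[0,0,19])
b0=bar(0)
s=status.sense()
rows([(s["tool_pos"]+bar(q)-b0,None) for q in np.linspace(0,1.15,13)[1:]])
E
```

```text
time: 2.9
tool_pos: [512.9, -84.3, 63.2]
tcp_rot: [-180.0, 0.0, 175.4]
ft_force: [0.2, -0.8, 0.3]
finger_gap: 0.0
grip_force: 0.5
[512.96425684 -87.14905494  62.96964727]
[-0.0, 1.43, -1.72] [0.0, 0.0, 0.0]
[-0.0, 2.7, -3.57] [0.0, 0.0, 0.0]
[-0.0, 3.77, -5.53] [0.0, 0.0, 0.0]
[-0.0, 4.66, -7.58] [0.0, 0.0, 0.0]
[-0.01, 5.35, -9.71] [0.0, 0.0, 0.0]
[-0.01, 5.83, -11.9] [0.0, 0.0, 0.0]
[-0.01, 6.1, -14.12] [0.0, 0.0, 0.0]
[-0.01, 6.15, -16.36] [0.0, 0.0, 0.0]
[-0.01, 5.99, -18.59] [0.0, 0.0, 0.0]
[-0.01, 5.62, -20.79] [0.0, 0.0, 0.0]
[-0.01, 5.03, -22.96] [0.0, 0.0, 0.0]
[-0.01, 4.25, -25.05] [0.0, 0.0, 0.0]
```

```bash
python3 - <<'E'
from bench import eyes
import cv2,numpy as np
a=eyes.snapshot("top")["img"][130:270,300:440,::-1];b=eyes.snapshot("scene")["img"][130:270,130:270,::-1]
cv2.imwrite("pics/m2.png",np.hstack([cv2.resize(i,(400,400),interpolation=cv2.INTER_CUBIC) for i in(a,b)]))
E
```

```text
(no output)
```

View pics/m2.png

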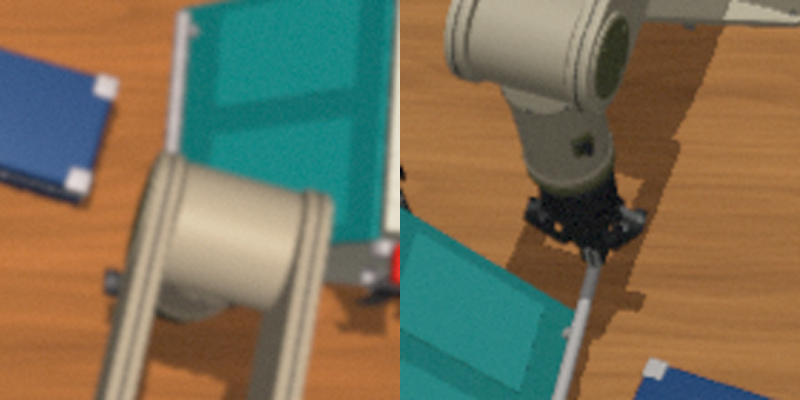

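```bash
python3 - <<'E'
from fit import *
from h import bar
p=lambda X:((proj("scene",np.array(X,float))-[130,130])*400/140).round(0)
print("tcp",p([513,-84,63]),"grip",p([513,-84,82]),"up",p([513,-84,110]))
for y in(-197,-178,-160,-130,0): print(y,p(bar(0,y)),p(bar(0.1,y)))
E
```

```text
tcp [201. 272.] grip [198. 263.] up [195. 249.]
-197 [199. 248.] [211. 241.]
-178 [196. 263.] [207. 256.]
-160 [192. 277.] [204. 270.]
-130 [186. 302.] [198. 295.]
0 [158. 414.] [170. 408.]
```

```bash
python3 - <<'E'
from bench import eyes
import cv2,numpy as np
b=np.mean([eyes.snapshot("scene")["img"].astype(float) for _ in range(4)],0).astype(np.uint8)[195:240,170:230,::-1]
cv2.imwrite("pics/m3.png",cv2.resize(b,(720,540),interpolation=cv2.INTER_CUBIC))
E
```

```text
(no output)
```

View pics/m3.png

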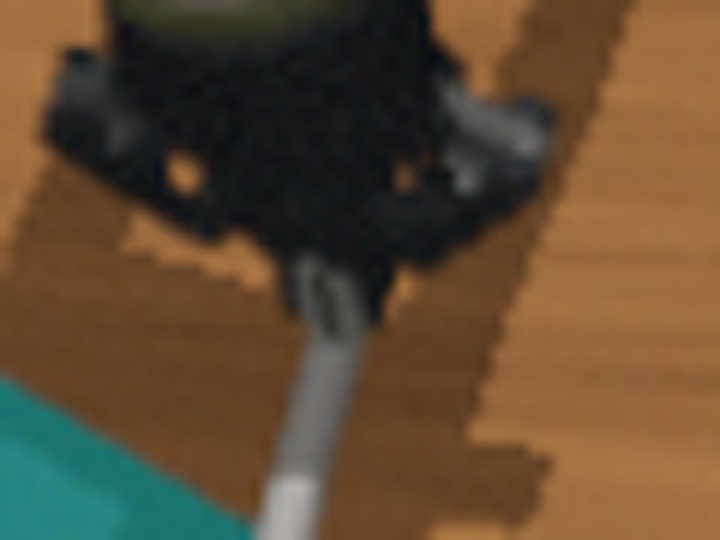

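```bash
python3 -m handwheel '{"series": [[[0,0.3,-0.5,0,0,0,0],[0,0.6,-1,0,0,0,0],[0,1,-1.5,0,0,0,0],[0,1.4,-1.8,0,0,0,0],[0,1.4,-1.8,0,0,0,0]]]}' 20
python3 - <<'E'
from bench import eyes
import cv2,numpy as np
a=[np.mean([eyes.snapshot(n)["img"].astype(float) for _ in range(3)],0).astype(np.uint8)[:,:,::-1] for n in("scene","top")]
b=cv2.resize(a[0][190:250,150:230],(480,360),interpolation=cv2.INTER_CUBIC); c=cv2.resize(a[1][120:240,340:440],(300,360),interpolation=cv2.INTER_CUBIC)
cv2.imwrite("pics/m4.png",np.hstack([b,c]))
E
```

```text
time: 3.82
tool_pos: [514.2, -69.9, 81.5]
tcp_rot: [-180.0, 0.0, 175.5]
ft_force: [0.0, 0.8, 0.0]
finger_gap: 0.0
grip_force: 0.0
```

View pics/m4.png

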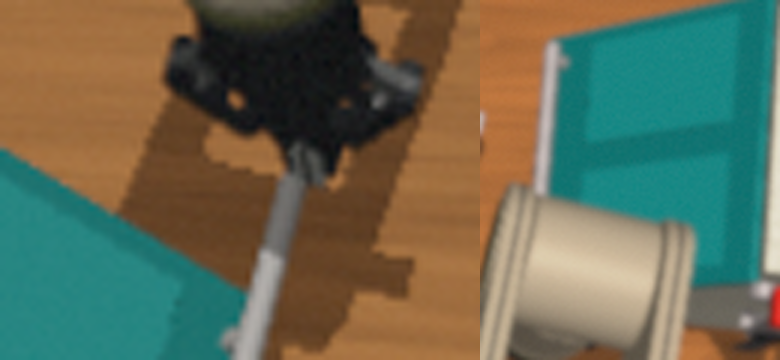

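```bash
python3 - <<'E'
from fit import *
v=lambda X:((proj("scene",np.array(X,float))-[150,190])*6).round(0)
for z in (81.5,100,120,160): print("tcp",z,v([514.2,-69.9,z]))
for y in(-197,-190,-178,-165,-130):
  from h import bar; print(y,bar(0,y).round(0),v(bar(0,y)), v(bar(.05,y)))
print("start tcp",proj("scene",np.array([186.7,569.6,201.1])).round(1),[proj("scene",np.array([186.7,569.6,214])+k*50*np.array([.311,.95,0])).round(1) for k in(-1,1)])
i=__import__("cv2").imread("pics/scene0.png")[70:130,390:460]
import cv2; cv2.imwrite("pics/s5.png",cv2.resize(i,None,fx=8,fy=8,interpolation=cv2.INTER_CUBIC))
E
```

```text
tcp 81.5 [324. 196.]
tcp 100 [320. 177.]
tcp 120 [315. 157.]
tcp 160 [304. 114.]
-197 [494. -86.  82.] [299. 160.] [311. 153.]
-190 [501. -86.  82.] [296. 172.] [308. 165.]
-178 [513. -87.  82.] [291. 192.] [303. 185.]
-165 [526. -88.  82.] [285. 214.] [298. 207.]
-130 [561. -91.  82.] [270. 274.] [283. 267.]
start tcp [415.1 123. ] [array([400.4, 115.9]), array([431.9, 124.6])]
```

View pics/s5.png

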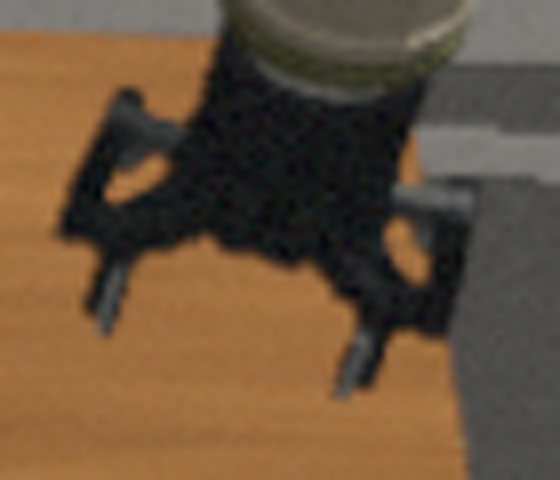

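```bash
python3 -m handwheel '{"series": [[[0,0,-5,0,0,0,0],[0,0,-8,0,0,0,1],[0,-1.6,-8,0,0,0,1],[-0.3,-1.6,-8,0,0,0,1],[-0.3,-1.6,-8,0,0,0,1],[-0.3,-1.6,-8,0,0,0,1],[-0.3,-1.6,-3,0,0,0,1],[-0.3,-1.6,1,0,0,0,1],[-0.3,-1.6,3.6,0,0,0,1],[-0.3,-1.6,3.6,0,0,0,1]]]}' 20
python3 -m handwheel '{"series": [[[0,0,0,0,0,0,0],[0,0,0,0,0,0,0],[0,0,0,0,0,0,0],[0,0,0,0,0,0,0],[0,0,0,0,0,0,0],[0,0,0,0,0,0,0]]]}' 20
```

```text
time: 5.38
tool_pos: [512.9, -85.5, 42.1]
tcp_rot: [179.9, -0.4, 175.4]
ft_force: [0.3, 0.8, -0.1]
finger_gap: 85.7
grip_force: 0.0
time: 6.12
tool_pos: [516.1, -87.1, 45.6]
tcp_rot: [-180.0, 0.1, 175.4]
ft_force: [-0.8, -4.0, 3.7]
finger_gap: 13.0
grip_force: 21.6
```

```bash
python3 -m handwheel '{"series": [[[0,0.7,-0.9,0,0,0,0],[0,1.4,-1.7,0,0,0,0],[0,2.1,-2.6,0,0,0,0],[0,2.7,-3.6,0,0,0,0],[0,3.8,-5.5,0,0,0,0],[0,4.7,-7.6,0,0,0,0],[0,5.35,-9.7,0,0,0,0],[0,5.8,-11.9,0,0,0,0],[0,5.8,-11.9,0,0,0,0]]]}' 20
python3 - <<'E'
from h import *
s=status.sense(); b0=bar(.575)
rows([(s["tool_pos"]+bar(q)-b0,None) for q in (.67,.77,.86,.96,1.05,1.1,1.15,1.165)])
E
```

```text
time: 7.25
tool_pos: [521.6, -30.7, 166.7]
tcp_rot: [-179.8, 0.2, 175.4]
ft_force: [4.2, -13.0, 0.3]
finger_gap: 13.1
grip_force: 23.3
[-0.01, 0.26, -2.2] [0.0, 0.0, 0.0]
[-0.02, 0.3, -4.54] [0.0, 0.0, 0.0]
[-0.03, 0.14, -6.63] [0.0, 0.0, 0.0]
[-0.04, -0.25, -8.93] [0.0, 0.0, 0.0]
[-0.04, -0.81, -10.96] [0.0, 0.0, 0.0]
[-0.05, -1.19, -12.06] [0.0, 0.0, 0.0]
[-0.05, -1.63, -13.15] [0.0, 0.0, 0.0]
[-0.05, -1.77, -13.47] [0.0, 0.0, 0.0]
```

```bash
python3 -m handwheel '{"series": [[[0,0.1,-2.2,0,0,0,0],[0,0,-4.5,0,0,0,0],[0,-0.2,-6.6,0,0,0,0],[0,-0.6,-8.9,0,0,0,0],[0,-1.1,-11,0,0,0,0],[0,-1.5,-12.2,0,0,0,0],[0,-1.9,-13.2,0,0,0,0],[0,-2.1,-13.6,0,0,0,0],[0,-2.1,-13.6,0,0,0,0]]]}' 20
python3 - <<'E'
from h import *
s=status.sense(); print(bar(1.12)-bar(0),bar(1.15)-bar(0),bar(1.17)-bar(0), s["tool_pos"]-[516.1,-87.1,45.6])
E
```

```text
time: 8.38
tool_pos: [517.3, -49.3, 296.5]
tcp_rot: [180.0, -0.3, 175.4]
ft_force: [4.0, -3.7, -19.9]
finger_gap: 13.0
grip_force: 19.9
[  3.62193779  45.01645278 244.02631944] [  3.40722743  42.347854   250.50249583] [  3.25547329  40.46172739 254.7740709 ] [  1.15920283  37.76864917 250.86136486]
```

```bash
python3 -m handwheel '{"series": [[[0,0,0.3,0,0,0,0],[0,0,0.6,0,0,0,0],[0,0,0.8,0,0,0,0.3],[0,0,0.8,0,0,0,1],[0,0,0.8,0,0,0,1],[0,0,0.8,0,0,0,1],[0,0,0.8,0,0,0,1],[0,0,-3,0,0,0,1],[0,0,-7,0,0,0,1]]]}' 20
python3 - <<'E'
from bench import eyes,status
import cv2,numpy as np
print(status.sense()["joint_pos"].round(1))
s=[eyes.snapshot(n) for n in("scene","top")]
cv2.imwrite("pics/u1.png",np.hstack([cv2.resize(x["img"][100:400,0:400,::-1] if k==0 else x["img"][80:380,160:560,::-1],(400,300)) for k,x in enumerate(s)]))
E
```

```text
time: 9.5
tool_pos: [518.2, -49.5, 370.4]
tcp_rot: [180.0, -0.1, 175.4]
ft_force: [0.5, -0.6, 0.9]
finger_gap: 85.3
grip_force: 0.0
[-11.1  -5.1  80.6   0.  104.6 -96.5]
```

View pics/u1.png

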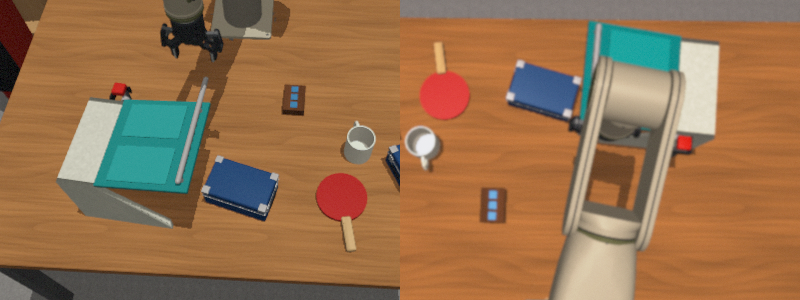

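```bash
cat >> h.py <<'E'
def push(tilt,yaw): # tilt from vertical towards heading yaw (deg)
    a=np.radians(yaw);t=np.radians(tilt); d=np.array([np.cos(a),np.sin(a),0]); return tool(np.sin(t)*d+np.cos(t)*DOWN,np.array([-np.sin(a),np.cos(a),0]))
E
python3 - <<'E'
from h import *
rows([(np.array([520,80,370]),None),(np.array([742,198,170]),push(35,-105)),(np.array([742,198,170]),push(0,-105))])
E
```

```text
[1.05, 12.95, 0.54] [0.0, 0.0, 0.0]
[-19.97, 26.5, 20.7] [0.539, -0.438, 1.689]
[-19.97, 26.5, 20.7] [0.006, 0.007, 1.753]
```

```bash
python3 -m handwheel '{"series": [[[0,6,0,0,0,0,1],[0,12,0,0,0,0,1],[-4,16,2,0,0,0.35,1],[-20,26.5,14,0.54,-0.44,1.69,1],[-20,26.5,14,0.54,-0.44,1.69,1],[-20,26.5,14,0.54,-0.44,1.69,1],[-20,26.5,14,0.54,-0.44,1.69,1],[-20,26.5,14,0.54,-0.44,1.69,1],[-20,26.5,14,0.54,-0.44,1.69,1],[-20,26.5,14,0.54,-0.44,1.69,1],[-20,26.5,14,0.54,-0.44,1.69,1],[-20,26.5,14,0.54,-0.44,1.69,1]]]}'
python3 - <<'E'
from h import *
s=status.sense();print(s["joint_pos"].round(1),s["tool_pos"].round(0))
p=np.array([742,205,0]); rows([(p+[0,0,35],push(35,-105))])
E
```

```text
time: 11.1
tool_pos: [733.8, 196.3, 227.2]
tcp_rot: [-179.8, 35.2, 75.0]
ft_force: [37.2, 28.0, 34.6]
finger_gap: 85.4
grip_force: 0.0
[ 24.3  70.9   1.3 -33.7 126.9  23.3] [734. 196. 227.]
[11.93, 0.63, 15.1] [-0.004, 0.003, 0.0]
```

```bash
python3 - <<'E'
from h import *
rows([(np.array([739,190,150.]),push(5,-105)),(np.array([739,190,35.]),push(5,-105))])
E
```

```text
[4.06, 0.69, 6.58] [-0.004, 0.527, -0.001]
[10.68, 0.73, 15.98] [-0.004, 0.527, -0.001]
```

```bash
python3 -m handwheel '{"series": [[[1,0.3,1.6,0,0.13,0,1],[2,0.4,3.2,0,0.3,0,1],[4.1,0.7,6.6,0,0.527,0,1],[4.1,0.7,6.6,0,0.527,0,1],[10.7,0.7,16,0,0.527,0,1],[10.7,0.7,16,0,0.527,0,1],[10.7,0.7,16,0,0.527,0,1],[10.7,0.7,16,0,0.527,0,1],[10.7,0.7,16,0,0.527,0,1]]]}'
python3 - <<'E'
from h import *
s=status.sense();print(s["joint_pos"].round(1))
ca=np.array([np.cos(np.radians(-105)),np.sin(np.radians(-105)),0])
rows([(np.array([734,170,35.]),push(5,-105)),(np.array([734,170,35.])+ca*50,push(12,-105))])
E
```

```text
time: 12.22
tool_pos: [742.3, 191.4, 40.5]
tcp_rot: [179.9, 4.7, 75.1]
ft_force: [0.0, 0.4, 0.8]
finger_gap: 85.6
grip_force: 0.0
[12.8 42.  58.3 -4.2 81.8 28.3]
[-2.23, -0.25, 0.74] [0.002, -0.006, 0.002]
[-7.21, -0.26, 1.14] [0.002, -0.128, 0.002]
```

```bash
cat > pp.py <<'E'
from h import *
def wp(s,y=2):
    F=np.array([730,151,0])*(1-s)+cab(-72,y,0)*s; hd=-105+10.4*min(1,s/.6); t=5+50*min(1,max(0,s)/.75)
    a=np.radians(hd); c=11-21*(t-5)/50
    return F-c*np.array([np.cos(a),np.sin(a),0])+[0,0,36],push(t,hd)
E
python3 - <<'E'
from pp import *
rows([wp(s) for s in (0,.04,.08,.12,.16,.21,.26,.31,.36,.42,.48)])
E
```

```text
[-3.07, -0.15, 0.7] [0.002, -0.006, 0.002]
[-4.47, 0.01, 0.82] [0.001, -0.053, -0.01]
[-5.87, 0.16, 0.93] [-0.001, -0.099, -0.022]
[-7.27, 0.32, 1.05] [-0.003, -0.146, -0.034]
[-8.66, 0.48, 1.16] [-0.006, -0.192, -0.046]
[-10.41, 0.68, 1.3] [-0.011, -0.25, -0.061]
[-12.16, 0.89, 1.45] [-0.016, -0.308, -0.075]
[-13.91, 1.1, 1.59] [-0.022, -0.366, -0.09]
[-15.65, 1.32, 1.73] [-0.029, -0.424, -0.104]
[-17.75, 1.59, 1.9] [-0.039, -0.494, -0.12]
[-19.85, 1.86, 2.07] [-0.05, -0.563, -0.136]
```

```bash
python3 -m handwheel '{"series": [[[-1.5,-0.1,0.7,0,0,0,1],[-3,-0.1,0.7,0,0,0,1],[-4.5,0,0.8,0,-0.05,-0.01,1],[-5.9,0.15,0.9,0,-0.1,-0.02,1],[-7.3,0.3,1,0,-0.145,-0.035,1],[-8.7,0.5,1.15,-0.005,-0.19,-0.045,1],[-10.4,0.7,1.3,-0.01,-0.25,-0.06,1],[-12.2,0.9,1.45,-0.015,-0.31,-0.075,1],[-13.9,1.1,1.6,-0.02,-0.365,-0.09,1],[-15.7,1.3,1.7,-0.03,-0.425,-0.105,1],[-17.8,1.6,1.9,-0.04,-0.495,-0.12,1],[-19.9,1.9,2.1,-0.05,-0.565,-0.135,1]]]}'
python3 - <<'E'
from pp import *
from bench import eyes
import cv2
i=eyes.snapshot("scene"); cv2.imwrite("pics/p1.png",cv2.resize(i["img"][160:380,0:320,::-1],None,fx=2.4,fy=2.4))
print(status.sense()["joint_pos"].round(1),wp(.48)[0])
rows([wp(s) for s in (.54,.6,.66,.72,.78,.84,.89,.93,.96)])
E
```

```text
time: 13.72
tool_pos: [708.4, -7.3, 35.1]
tcp_rot: [-180.0, 37.2, 83.3]
ft_force: [0.8, 4.0, 2.9]
finger_gap: 85.3
grip_force: 2.2
[ 13.5  45.4  62.9 -34.8  87.4  26.6] [708.96475187  -6.17174854  36.        ]
[-1.6, 0.17, 0.87] [-0.015, -0.061, -0.012]
[-3.28, 0.15, 2.16] [-0.027, -0.131, -0.025]
[-4.96, 0.12, 3.45] [-0.028, -0.201, -0.024]
[-6.64, 0.1, 4.74] [-0.029, -0.271, -0.023]
[-8.25, 0.07, 5.98] [-0.029, -0.306, -0.022]
[-9.8, 0.03, 7.16] [-0.029, -0.306, -0.022]
[-11.09, 0.01, 8.15] [-0.029, -0.306, -0.022]
[-12.12, -0.01, 8.95] [-0.029, -0.306, -0.022]
[-12.9, -0.03, 9.54] [-0.029, -0.306, -0.022]
```

View pics/p1.png

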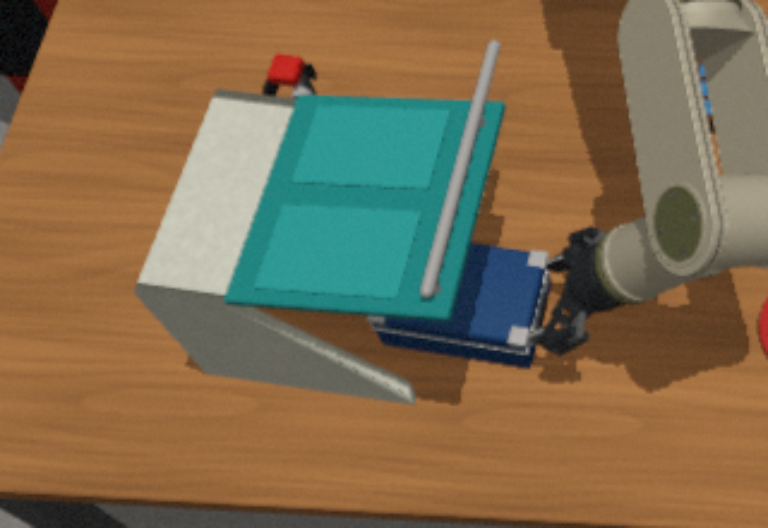

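```bash
python3 -m handwheel '{"series": [[[-1.6,0.15,0.9,-0.015,-0.06,-0.01,1],[-3.3,0.15,2.2,-0.027,-0.13,-0.025,1],[-5,0.1,3.45,-0.028,-0.2,-0.024,1],[-6.6,0.1,4.75,-0.029,-0.27,-0.023,1],[-8.25,0.1,6,-0.029,-0.306,-0.022,1],[-9.8,0,7.15,-0.029,-0.306,-0.022,1],[-11.1,0,8.15,-0.029,-0.306,-0.022,1],[-12,0,8.9,-0.029,-0.306,-0.022,1]]]}'
python3 - <<'E'
from pp import *
rows([wp(s) for s in (.95,.97,.99,1.01,1.03,1.05,1.07)])
s=status.sense()["tool_pos"]-np.array([*O,0]); print("cab x,y",s@ex,s@ey)
E
```

```text
time: 14.78
tool_pos: [689.1, -157.3, 34.6]
tcp_rot: [179.9, 54.7, 85.2]
ft_force: [0.8, 3.5, 2.5]
finger_gap: 85.2
grip_force: 2.0
[-0.58, -0.03, 0.57] [-0.002, -0.005, -0.002]
[-0.95, -0.06, 1.1] [-0.002, -0.005, -0.002]
[-1.33, -0.09, 1.63] [-0.002, -0.005, -0.002]
[-1.7, -0.13, 2.16] [-0.002, -0.005, -0.002]
[-2.08, -0.16, 2.69] [-0.002, -0.005, -0.002]
[-2.46, -0.19, 3.22] [-0.002, -0.005, -0.002]
[-2.83, -0.22, 3.75] [-0.002, -0.005, -0.002]
cab x,y -86.2328160607907 3.1668247776606266
```

```bash
python3 -m handwheel '{"series": [[[-0.5,0,0.5,0,0,0,1],[-0.9,0,1.1,0,0,0,1],[-1.2,0,1.5,0,0,0,1],[-1.2,0,1.5,0,0,0,1]]]}'
python3 -m handwheel '{"series": [[[-0.3,0,0.4,0,0,0,1],[-0.5,0,0.75,0,0,0,1],[-0.5,0,0.75,0,0,0,1]]]}'
python3 - <<'E'
from pp import *
s=status.sense()["tool_pos"]-np.array([*O,0]); print("cab x,y",s@ex,s@ey)
E
```

```text
time: 15.28
tool_pos: [687.2, -175.5, 34.8]
tcp_rot: [-179.9, 54.7, 85.3]
ft_force: [-0.5, -0.1, -0.1]
finger_gap: 85.4
grip_force: 0.0
time: 15.65
tool_pos: [686.5, -184.5, 34.6]
tcp_rot: [-179.9, 54.7, 85.3]
ft_force: [1.2, 1.0, -0.0]
finger_gap: 85.8
grip_force: 0.2
cab x,y -58.964563578719385 2.828696945079785
```

```bash
for i in 1 2; do python3 -m handwheel '{"series": [[[-0.15,0,0.2,0,0,0,1],[-0.3,0,0.4,0,0,0,1],[-0.3,0,0.4,0,0,0,1]]]}' | grep -E "pos|ft"; done
```

```text
tool_pos: [686.1, -189.4, 34.5]
ft_force: [1.4, 1.1, -0.3]
tool_pos: [685.5, -194.4, 34.6]
ft_force: [0.4, 1.2, 0.2]
```

```bash
for i in 1 2 3; do python3 -m handwheel '{"series": [[[-0.15,0,0.2,0,0,0,1],[-0.3,0,0.4,0,0,0,1],[-0.3,0,0.4,0,0,0,1]]]}' | grep -E "pos|ft|grip"; done
```

```text
tool_pos: [685.1, -199.5, 34.8]
ft_force: [-0.2, 0.5, -0.1]
grip_force: 0.1
tool_pos: [684.8, -204.4, 35.1]
ft_force: [1.0, 0.3, -0.6]
grip_force: 0.1
tool_pos: [685.6, -207.2, 35.1]
ft_force: [2.5, 10.9, -0.3]
grip_force: 5.7
```

```bash
python3 -m handwheel '{"series": [[[-0.2,0,0.25,0,0,0,1],[-0.2,0,0.25,0,0,0,1],[-0.2,0,0.25,0,0,0,1]]]}' | grep -E "pos|ft|grip"
python3 -m handwheel '{"series": [[[0.5,0,-0.7,0,0,0,1],[2.5,0,-3.5,0,0,0,1],[6,0,-8,0,0,0,1],[9,0,-13,0,0,0,1],[12,0,-17,0,0,0,1]]]}' 
python3 - <<'E'
from h import *
from fit import proj
from bench import eyes
import cv2
i=eyes.snapshot("scene")["img"]; np.save("s2.npy",i)
hsv=cv2.cvtColor(i,cv2.COLOR_RGB2HSV); m=cv2.inRange(hsv,(105,120,30),(125,255,255)); m[:,300:]=0;m[:200]=0
ys,xs=np.nonzero(m); print(len(xs)); 
for c in ((-72,-60,85),(-72,60,85),(-72,60,0),(-72,-60,0)): print(c,proj("scene",cab(*c)).round(1))
for y in range(250,320,3):
    q=np.nonzero(m[y])[0]
    if len(q): print(y,q.min(),q.max(),len(q))
E
```

```text
tool_pos: [686.5, -207.5, 35.2]
ft_force: [2.6, 26.6, 0.7]
grip_force: 13.0
time: 18.52
tool_pos: [701.7, -3.2, 36.5]
tcp_rot: [180.0, 54.7, 85.3]
ft_force: [0.6, -0.2, -0.1]
finger_gap: 85.0
grip_force: 0.0
213
(-72, -60, 85) [166.4 252.9]
(-72, 60, 85) [156.  290.5]
(-72, 60, 0) [161.8 302. ]
(-72, -60, 0) [171.5 265.6]
289 110 120 9
292 130 145 14
295 123 160 14
298 130 159 24
301 146 158 12
```

```bash
python3 - <<'E'
from h import *
D=push(0,-94.6)
rows([(np.array([690,110,60.]),push(45,-94.6)),(np.array([620,120,250.]),push(20,-94.6)),(np.array([560,110,450.]),D),(np.array([523.7,-277.7,420.]),D)])
E
```

```text
[4.11, -2.0, -10.01] [0.002, 0.168, 0.002]
[-11.11, -9.06, -21.38] [0.002, 0.604, 0.003]
[-28.27, -14.96, -31.77] [0.002, 0.953, 0.003]
[-48.36, -15.6, 1.72] [0.002, 0.953, 0.003]
```

```bash
python3 -m handwheel '{"series": [[[2,-1,-5,0,0.06,0,0],[4,-2,-10,0,0.17,0,0],[0,-4,-13,0,0.28,0,0],[-5,-6,-17,0,0.42,0,0],[-11,-9,-21,0,0.6,0,0],[-16,-11,-25,0,0.75,0,0],[-20,-12,-28,0,0.85,0,0],[-28.3,-15,-31.8,0,0.953,0,0],[-28.3,-15,-31.8,0,0.953,0,0],[-28.3,-15,-31.8,0,0.953,0,0],[-28.3,-15,-31.8,0,0.953,0,0]]]}' 
python3 - <<'E'
from h import *
D=push(0,-94.6)
rows([(np.array([523.7,-277.7,420.]),D),(np.array([523.7,-277.7,290.]),D)]); print(status.sense()["joint_pos"].round(1))
E
```

```text
time: 19.95
tool_pos: [560.1, 103.0, 449.7]
tcp_rot: [-179.9, 0.2, 85.2]
ft_force: [0.4, 0.5, -1.3]
finger_gap: 0.1
grip_force: 0.0
[-38.23, -0.47, 3.08] [-0.001, 0.003, -0.003]
[-38.19, -0.45, 16.08] [-0.001, 0.003, -0.003]
[  5.4   5.3  61.9  -0.2 113.   10.1]
```

```bash
python3 -m handwheel '{"series": [[[-38.3,-0.5,3.1,0,0,0,0],[-38.3,-0.5,3.1,0,0,0,0],[-38.3,-0.5,3.1,0,0,0,0],[-38.3,-0.5,3.1,0,0,0,0],[-38.3,-0.5,3.1,0,0,0,0],[-38.3,-0.5,3.1,0,0,0,0],[-38.3,-0.5,3.1,0,0,0,0],[-38.3,-0.5,10,0,0,0,0],[-38.3,-0.5,14,0,0,0,0],[-38.3,-0.5,16,0,0,0,0],[-38.3,-0.5,16,0,0,0,0]]]}' 
python3 - <<'E'
from h import *
from bench import eyes
from fit import proj
import cv2
i=eyes.snapshot("scene")["img"]; hsv=cv2.cvtColor(i,cv2.COLOR_RGB2HSV)
m=(cv2.inRange(hsv,(0,170,80),(8,255,255))|cv2.inRange(hsv,(172,170,80),(180,255,255)));m[:,160:]=0;m[:150]=0
ys,xs=np.nonzero(m); print("red",len(xs),xs.min(),xs.max(),ys.min(),ys.max())
o=np.load("scene0.npz")["img"];hsv=cv2.cvtColor(o,cv2.COLOR_RGB2HSV)
m=(cv2.inRange(hsv,(0,170,80),(8,255,255))|cv2.inRange(hsv,(172,170,80),(180,255,255)));m[:,160:]=0;m[:150]=0
ys,xs=np.nonzero(m); print("red0",len(xs),xs.min(),xs.max(),ys.min(),ys.max())
for z in(272,285,300): print(proj("scene",np.array([523,-280,z])).round(1))
D=push(0,-94.6); rows([(np.array([523,-280,272.]),D)])
E
```

```text
time: 21.32
tool_pos: [523.0, -277.1, 289.4]
tcp_rot: [-179.8, 0.0, 85.3]
ft_force: [0.1, -0.7, 0.6]
finger_gap: -0.1
grip_force: 0.0
red 162 9 126 150 197
red0 164 11 126 150 195
[118.9 186.4]
[117.7 183.7]
[116.2 180.5]
[-0.22, -0.06, 1.98] [-0.001, 0.002, -0.001]
```

Aligned. Now I'll press down in stages and watch the force.

```bash
python3 -m handwheel '{"series": [[[-0.1,0,0.8,0,0,0,0],[-0.1,0,1.6,0,0,0,0],[-0.1,0,1.6,0,0,0,0]]]}' | grep -E "time|pos|ft"
for i in 1 2; do python3 -m handwheel '{"series": [[[0,0,0.3,0,0,0,0],[0,0,0.5,0,0,0,0],[0,0,0.5,0,0,0,0]]]}' | grep -E "time|pos|ft"; done
```

```text
time: 21.75
tool_pos: [523.2, -279.2, 274.8]
ft_force: [-0.2, 0.3, 0.2]
time: 22.12
tool_pos: [523.3, -279.2, 270.0]
ft_force: [-0.3, 0.8, -0.5]
time: 22.5
tool_pos: [523.3, -279.2, 264.9]
ft_force: [0.9, 0.2, -0.5]
```

```bash
for i in 1 2 3 4; do python3 -m handwheel '{"series": [[[0,0,0.3,0,0,0,0],[0,0,0.4,0,0,0,0]]]}' | grep -E "time|pos|ft"; done
```

```text
time: 22.75
tool_pos: [523.3, -279.2, 260.9]
ft_force: [-1.0, -0.5, -0.4]
time: 23.0
tool_pos: [523.2, -279.2, 256.8]
ft_force: [-0.2, 0.3, -0.6]
time: 23.25
tool_pos: [523.2, -279.3, 252.9]
ft_force: [0.3, -0.4, 0.1]
time: 23.5
tool_pos: [523.3, -279.3, 248.9]
ft_force: [0.3, -0.3, 0.2]
```

```bash
for i in 1 2 3; do python3 -m handwheel '{"series": [[[0,0,0.3,0,0,0,0],[0,0,0.4,0,0,0,0]]]}' | grep -E "time|pos|ft"; done
```

```text
time: 23.75
tool_pos: [523.3, -279.3, 244.9]
ft_force: [-0.2, 0.3, -0.4]
time: 24.0
tool_pos: [523.5, -279.5, 241.9]
ft_force: [-1.7, 1.4, 5.6]
time: 24.25
tool_pos: [523.4, -279.4, 237.4]
ft_force: [-0.2, 1.0, 3.3]
```

```bash
cat > door.py <<'E'
from h import *
from fit import proj
from bench import eyes
import cv2
def door(img=None):
    i=eyes.snapshot("scene")["img"] if img is None else img
    h=cv2.cvtColor(i,cv2.COLOR_RGB2HSV); m=cv2.inRange(h,(80,120,50),(97,255,255)); m[:,300:]=0; best=[]
    for q in np.arange(-.1,1.25,.01):
        a=-np.radians(50)+q; e=lambda l,y:proj("scene",cab(30-l*np.cos(a)-0*np.sin(a),y,240+l*np.sin(a)))
        t=np.zeros_like(m); cv2.fillConvexPoly(t,np.array([e(5,-130),e(5,130),e(250,130),e(250,-130)]).round().astype(int),255)
        best.append(((t&m).astype(bool).sum()/max(1,(t|m).astype(bool).sum()),round(q,2)))
    return max(best)
if __name__=="__main__": print("door",door())
E
python3 - <<'E'
from door import *
print("init",door(np.load("scene0.npz")["img"])," up",door(np.load("s2.npy")))
E
python3 door.py
python3 -m handwheel '{"series": [[[0,0,0.4,0,0,0,0],[0,0,0.8,0,0,0,0],[0,0,1,0,0,0,0],[0,0,1,0,0,0,0]]]}' | grep -E "time|pos|ft"; python3 door.py
```

```text
init (np.float64(0.9399429386590585), np.float64(-0.04))  up (np.float64(0.8498867294622631), np.float64(1.08))
door (np.float64(0.8537791382152108), np.float64(1.03))
time: 24.8
tool_pos: [523.5, -279.5, 228.7]
ft_force: [-4.1, 2.5, 12.4]
door (np.float64(0.8727211343686698), np.float64(0.78))
```

```bash
for k in 1 2; do python3 -m handwheel '{"series": [[[0,0,-0.1,0,0,0,0],[0,0,-0.1,0,0,0,0],[0,0,-0.1,0,0,0,0],[0,0,-0.1,0,0,0,0]]]}' | grep -E "time|pos|ft"; python3 door.py; done
```

```text
time: 25.35
tool_pos: [523.5, -279.4, 228.8]
ft_force: [-2.8, 2.9, 8.0]
door (np.float64(0.8912969088627809), np.float64(0.54))
time: 25.9
tool_pos: [523.5, -279.3, 229.6]
ft_force: [-0.9, 0.9, 6.6]
door (np.float64(0.9060877772534214), np.float64(0.4))
```

```bash
python3 -m handwheel '{"series": [[[0,0,-2,0,0,0,0],[0,0,-6,0,0,0,0],[0,0,-11,0,0,0,0],[0,0,-16,0,0,0,0],[10,0,-16,0,0,0,0],[20,0,-12,0,0,0,0],[24,0,-10,0,0,0,0],[24,0,-10,0,0,0,0],[24,0,-10,0,0,0,0],[24,0,-10,0,0,0,0]]]}' | grep -E "time|pos|ft"; python3 door.py
python3 - <<'E'
from h import *
D=push(0,-94.6)
for q in(.4,.3,.2,.1,0): print(q,bar(q,-172).round(0)); rows([(bar(q,-172)+[0,0,8-31],D)])
E
```

```text
time: 27.2
tool_pos: [543.2, -40.1, 329.3]
ft_force: [-0.4, -0.3, 0.3]
door (np.float64(0.9077591558038486), np.float64(0.26))
0.4 [523. -40. 161.]
[-0.01, -2.06, 19.12] [0.0, 0.003, -0.002]
0.3 [522. -49. 140.]
[-0.9, -2.06, 21.28] [0.0, 0.003, -0.002]
0.2 [521. -60. 119.]
[-2.0, -2.06, 23.34] [0.0, 0.003, -0.002]
0.1 [520. -73. 100.]
[-3.3, -2.06, 25.28] [0.0, 0.003, -0.002]
0 [519. -88.  82.]
[-4.79, -2.05, 27.08] [0.0, 0.003, -0.002]
```

```bash
python3 -m handwheel '{"series": [[[-0.5,-2,6,0,0,0,0],[-0.8,-2,12,0,0,0,0],[-0.9,-2,17.5,0,0,0,0],[-0.9,-2,17.5,0,0,0,0],[-0.9,-2,17.5,0,0,0,0]]]}' | grep -E "time|pos|ft"; python3 door.py
python3 - <<'E'
from h import *
D=push(0,-94.6)
for q in(.3,.25,.2,.15,.1,.05,0): rows([(bar(q,-172)+[0,0,7-31],D)])
E
```

```text
time: 27.88
tool_pos: [523.8, -48.9, 156.7]
ft_force: [0.3, -0.7, 1.1]
door (np.float64(0.9060821780941676), np.float64(0.23))
[-0.01, -0.27, 4.17] [0.004, 0.003, -0.003]
[-0.53, -0.27, 5.21] [0.004, 0.003, -0.003]
[-1.11, -0.28, 6.23] [0.004, 0.003, -0.003]
[-1.73, -0.28, 7.21] [0.004, 0.003, -0.003]
[-2.41, -0.28, 8.17] [0.004, 0.003, -0.003]
[-3.13, -0.28, 9.09] [0.004, 0.003, -0.003]
[-3.89, -0.28, 9.97] [0.004, 0.003, -0.003]
```

```bash
python3 -m handwheel '{"series": [[[0,-0.2,2.5,0,0,0,0],[-0.2,-0.2,4,0,0,0,0],[-0.5,-0.2,5,0,0,0,0],[-0.8,-0.2,5.7,0,0,0,0],[-1.1,-0.2,6.2,0,0,0,0],[-1.4,-0.2,6.7,0,0,0,0],[-1.7,-0.2,7.2,0,0,0,0],[-2.1,-0.2,7.7,0,0,0,0],[-2.4,-0.2,8.2,0,0,0,0]]]}' | grep -E "time|pos|ft"; python3 door.py
python3 -m handwheel '{"series": [[[-0.4,0,0.5,0,0,0,0],[-0.7,0,0.9,0,0,0,0],[-1,0,1.2,0,0,0,0],[-1.2,0,1.5,0,0,0,0],[-1.4,0,1.7,0,0,0,0]]]}' | grep -E "time|pos|ft"; python3 door.py
```

```text
time: 29.05
tool_pos: [518.3, -72.0, 71.5]
ft_force: [0.2, -1.4, 1.8]
door (np.float64(0.9382909142613394), np.float64(-0.04))
time: 29.72
tool_pos: [518.0, -82.4, 57.8]
ft_force: [-15.0, 25.7, 39.1]
door (np.float64(0.9451201423909819), np.float64(-0.09))
```

```bash
python3 -m handwheel '{"series": [[[0,0,-1,0,0,0,0],[0.5,0,-3,0,0,0,0],[1,-2,-9,0,0,0,0],[1,-6,-14,0,0,0,0],[1,-12,-20,0,0,0,0],[1,-16,-24,0,0,0,0],[1,-16,-24,0,0,0,0],[1,-16,-24,0,0,0,0]]]}' | grep -E "time|pos|ft"
python3 - <<'E'
from door import *
i=eyes.snapshot("scene")["img"]; o=np.load("scene0.npz")["img"]; print(door(i),door(o))
d=np.abs(i.astype(int)-o).max(2)>60
for n,(y0,y1,x0,x1) in dict(bar=(215,312,165,205),cap=(178,205,105,135),mug=(220,265,340,380),tin=(180,220,278,310),bat=(270,352,312,372),B=(225,295,380,470)).items(): print(n,d[y0:y1,x0:x1].sum())
def barcols(im):
    g=im[225:300,160:215].astype(int); k=(g.min(2)>110)&(g.max(2)-g.min(2)<30)
    return [round(float(np.nonzero(r)[0].mean())+160,1) if r.any() else None for r in k[::8]]
print(barcols(i),barcols(o))
E
```

```text
time: 30.78
tool_pos: [359.2, -62.3, 295.7]
ft_force: [0.4, -0.7, -0.4]
(np.float64(0.946126447016919), np.float64(-0.09)) (np.float64(0.9399429386590585), np.float64(-0.04))
bar 559
cap 0
mug 0
tin 0
bat 0
B 0
[196.5, 193.5, 191.5, 189.5, 187.5, 185.5, 183.0, 181.0, 179.0, 176.5] [198.5, 196.5, 194.0, 192.0, 189.5, 187.5, 185.5, 183.0, 196.1, 187.7]
```

```bash
python3 -m handwheel '{"series": [[[0,0,0,0,0,0,0],[0,0,0,0,0,0,0],[0,0,0,0,0,0,0],[0,0,0,0,0,0,0],[0,0,0,0,0,0,0],[0,0,0,0,0,0,0],[0,0,0,0,0,0,0],[0,0,0,0,0,0,0]]]}' | grep -E "time|ft"; python3 door.py && python3 -c "
from bench import r; print(r.hand_in())"
```

```text
time: 31.82
ft_force: [-0.1, -0.3, 0.4]
door (np.float64(0.9454086930722445), np.float64(-0.09))
the job is handed in; nothing more can be done
None
```

I handed the job in at 31.8 s. The case met the back wall firmly (26.6 N) and was not touched after that. The door was pressed to its stop and stayed shut. The release looks as it did at the start, and the mug, chalk box, bat and second case show no change in the images. The hand-in returned no verdict, so I don't know how it was judged.

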